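# Lock the desk lamp's hinge pin with its spring cotter

### The arm

A 6-joint arm with a two-finger parallel gripper is mounted at the origin on the work surface; the furniture and walls round the work are solid. World frame = base frame: x ahead of the robot, y to its left, z up, the work surface at z = 0. Lengths are in m, angles in degrees, forces in N, time in s.
With the tool pointing down it reaches from about 0.325 to 0.9 m from the base axis. Payload 6.1 kg.
Tool frame: the origin (TCP) lies midway between the tips of the shut fingers; the grasp point (between the pads) lies 19 mm behind it; z points along the fingers, y is the line along which they close (so a half turn about z gives the same grasp; the last joint's range is limited). The gripper opens to 85 mm and grips with 20 to 120 N. Pads are 22 mm wide; open, the fingers measure 114 mm over their backs; the gripper's body (76 mm by 85 mm) begins 54 mm behind the grasp point. The pads swing forward as they close: fully open they stand 13 mm farther back than shut.
Start: joints at [-81.939, 12.628, 87.462, -0, 79.91, -7.225], TCP at [0.165, -0.603, 0.231] pointing down, gripper open.
Joint ranges: [-170.65, 170.65], [-52.31, 119.04], [5.05, 147.46], [-71.25, 251.25], [11.57, 151.72], [-153.62, 153.62]. Speed limits (degrees/s): [147.25, 147.25, 172.46, 180, 180, 180].

### API

Orientations are given as [roll, pitch, yaw] about the fixed x, y, z axes, in that order (R = Rz(yaw) Ry(pitch) Rx(roll)).
In Python, from bench import robot gives the robot as it stands. The module is installed in compiled form; this text tells all that it offers. Calls block until the motion is done:
- robot.move_ptp(position, orientation): joint-space move of the TCP to a pose.
- robot.movel(position, vel=0.15, orientation=None, max_force=None): straight line of the TCP; orientation=None keeps the orientation; vel is the mean speed in m/s. With max_force (N) it stops when the force on the tool has changed by that much, and returns True; else False.
- robot.set_joints(angles): joint-space move.
- robot.move_gripper(opening, effort=None): finger opening in m; effort is the grip in N (None keeps the last); returns when the fingers have stopped.
- robot.hold(seconds).
- robot.inverse_kinematics(position, orientation): joint angles nearest the present ones, or None.
- robot.get_obs(): the state.
- robot.capture(name): name is "side" or "top"; returns the picture (400x640x3 uint8, red, green, blue); there is no depth.
- robot.get_calibration(name): a dict with "fx", "fy", "cx", "cy" (pixels), "distortion" ([k1, k2, p1, p2, k3] as OpenCV has them; the pictures are not rectified), "pose" (4x4, takes a point from camera to world coordinates). Camera axes: x right, y down, z forward; pixel columns grow to the right and rows downward; lengths in m; the calibration is good to about 2 mm. A picture is of the moment at which its call begins. get_calibration takes no time and is no camera call.
A pose or a line that the arm cannot do raises robot.MotionError and nothing moves.
- robot.hand_in(): hands the job in; it is judged then, once.
The state is a dict: "time": time; "joints": joint angles; "dq": joint speeds; "tau": joint torques, N m; "ee_pos": TCP position; "tcp_rot": TCP orientation; "wrist_force": force on the tool from outside, world axes, zero at the start; "torque": the same for the moment, N m; "finger_gap": finger opening in m; "grasp_force": force on a finger pad.
Only numpy, scipy, OpenCV 4.12 (cv2) and the standard library are available. Lean on these libraries where they do the work, as an engineer would, in place of code of your own. Each camera call takes 0.05 s, during which the arm holds its last target. There are 200 camera calls.

### The job

The desk lamp's hinge pin is unsecured. Take the spring cotter out of its wooden holder, find the cross hole in the free end of the pin, and push the cotter's straight leg down through it until the bow snaps over the pin and the cotter is fully home, upright; then let go. Feel your way and press gently, never harder than about 20 N against the lamp, and leave the mug, ink bottle and pocket watch where they stand.

Things in the scene. Friction and masses are not known exactly. Their poses are not given: they have to be found in the camera images.
- lamp: dark steel desk lamp, fixed: round foot 100 mm across, 15 mm high, a fork on it (outer faces at y = +-18 mm, top 75 mm up), an arm folded down to the back (+x, rising at 22 degrees), shade centred 138 mm behind the fork, its top 115 mm up. Origin under the middle of the foot, on the desk; z up. Its hinge pin runs along the lamp's y axis; see pin_axis
- pin_axis (a point): fixed point on the pin's axis in the middle of the fork, 62 mm above the lamp's origin, axes as the lamp's. Bright pin, 18 mm across, disc head on +y, free end on -y. A vertical hole (6 mm, 7 mm along the pin) crosses it 22 mm from the free end. The pin slides tightly (12 N) along y, does not turn, and stands anywhere in 20 mm of end play, not measured: hole at x = 0, y = -38 to -58 mm; find by feel
- clip: spring cotter, loose, 50 to 90 g: black grip block 28 x 20 x 34 mm (spans x -10 to +18, y +-10, z 0 to 34 mm), straight steel leg below it, springy wire bow beside the leg on +x. Origin on the leg's axis at the grip's underside, z up. Take it from above, fingers across y. Home: an 11 mm collar on the leg, ending 12 mm below the origin, stops on the pin; clip's y along the pin, either way round
- leg_tip (a point): square-cut tip of the cotter's straight leg, 52 mm below the clip's origin; leg 5 mm across. Home, the clip's origin is 21 mm above the pin's axis (83 mm above the lamp's origin) and this tip 31 mm below the axis
- bow_throat (a point): narrow part of the relaxed bow, on the clip: 7 mm in x beside the leg's axis, 30 mm below the clip's origin; below it the bow flares to 13 mm at 42 mm. The bow meets the pin's side about 18 mm before home, needs the hardest push (5 to 10 N) about 14 mm before home, passes the pin's widest part about 8 mm before home and then pulls itself on towards home with 5 to 10 N
- bow (a joint): bow's opening angle against the clip in rad: 0 relaxed, about 0.11 when its narrow part passes the pin's widest part, nearly 0 again when snapped over
- holder: wooden slotted block, fixed, 62 x 36 mm and 58 mm high on a plinth 74 x 48 x 4 mm, origin at the middle of its underside, slot along its x, 13 mm wide. The cotter stands upright in it, leg down, grip resting on the top with its origin 58 mm above the holder's origin; it comes out straight up by 55 mm
- mug: green stoneware mug, 82 mm wide, 94 mm high, origin under its middle; leave alone
- ink_bottle: square ink bottle with black cap, 47 mm, 56 mm high, origin under its middle; leave alone
- pocket_watch: silver pocket watch lying flat, 47 x 68 x 12 mm, origin under its middle; leave alone
Things that resemble listed ones, but are neither listed nor needed, are in the scene too. Of the things like the clip, leave any that is green; of the rest the larger one is meant.

How it is judged (in metres and radians):
On the way, in this order (a step that is already met when the one before it is completed fails the run):
1. the cotter is lifted clear of its holder (z of clip in the frame of holder above 0.112 m), for 0.1 s.
2. the leg is through the pin's hole and the bow has snapped over: the cotter is home (z of clip in the frame of lamp between 0.08 and 0.086 m and x of clip in the frame of lamp between -0.003 and 0.003 m and y of clip in the frame of lamp between -0.0595 and -0.0365 m and value of joint bow below 0.06 rad), for 0.1 s.
At the end, for the whole second after the job is handed in: cotter home in the pin: grip's underside 80 to 86 mm above the lamp's origin, leg within 3 mm of the pin's axis and 36.5 to 59.5 mm out along it, bow snapped over (under 0.06 rad), upright within 0.15 rad, plane across the pin within 0.3 rad, released and at rest (all of step 2 and angle between clip's own z axis and vertical below 0.15 rad and angle between the y axis of clip and the y axis of lamp, either way round below 0.3 rad and linear speed of clip below 0.02 m/s); the robot touches nothing.
It fails at once if anything presses on the lamp, its pin included, with more than 40 N in all (the sum over all contacts, the pinch of the bow included) (contact force between anything else and lamp above 40 N).
It fails at once if the mug is moved by more than 20 mm (distance of mug from where it was at the start of the episode above 0.02 m).
It fails at once if the ink bottle is moved by more than 20 mm (distance of ink_bottle from where it was at the start of the episode above 0.02 m).
It fails at once if the pocket watch is moved by more than 20 mm (distance of pocket_watch from where it was at the start of the episode above 0.02 m).
It also fails if it takes over 64 s, if anything falls off the work surface, if the arm or the gripper's body presses on something with over 40 N, if the wrist force passes 120 N, or if a joint passes its speed limit or range.

## Working session

There is one attempt and no reset: what is moved stays moved. The work goes in short steps, each a Python script; the robot and the scene stay as the last script left them, time stands still between calls to the robot, and variables do not carry over. Pictures are saved under pics/ and viewed, at most 10 in all, crops included, and the job is handed in when it is done.

```bash
mkdir -p pics; python3 - <<'E'
from bench import robot
import cv2,numpy as np
for n in("side","top"):
    cv2.imwrite(f"pics/{n}0.png",robot.capture(n)[:,:,::-1]); c=robot.get_calibration(n)
    print(n,c["fx"],c["cx"],c["cy"],c["distortion"]);print(np.round(c["pose"],3).tolist())
o=robot.get_obs();print(o["time"],o["ee_pos"],o["tcp_rot"],o["wrist_force"],o["finger_gap"])
E
```

```text
side 369.72403177860576 318.73314534265114 203.44724670502768 [0.01414326 0.         0.         0.         0.        ]
[[0.999, 0.03, -0.02, 0.518], [0.035, -0.653, 0.756, -0.666], [0.009, -0.757, -0.654, 0.631], [0.0, 0.0, 0.0, 1.0]]
top 446.8665689396689 312.80584971343404 195.79622028353586 [-0.0855  0.      0.      0.      0.    ]
[[0.016, -0.993, 0.118, 0.394], [-1.0, -0.016, -0.004, -0.027], [0.005, -0.118, -0.993, 1.026], [0.0, 0.0, 0.0, 1.0]]
0.1 [ 0.16470653 -0.60234951  0.23030334] [-1.79900150e+02 -1.31611856e-02  1.52853747e+01] [-0.01467984  0.25912624 -0.3826155 ] 0.08574208706295872
```

View pics/side0.png

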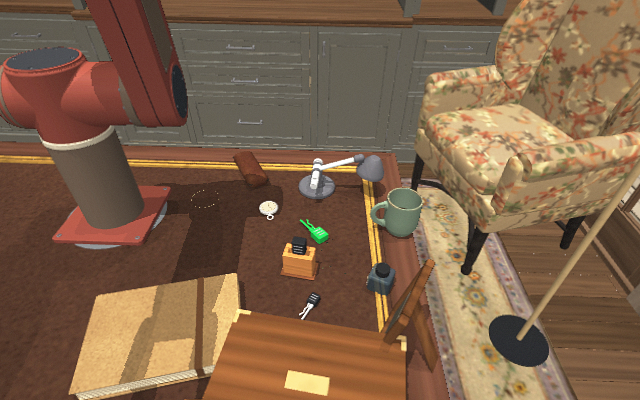

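View pics/top0.png

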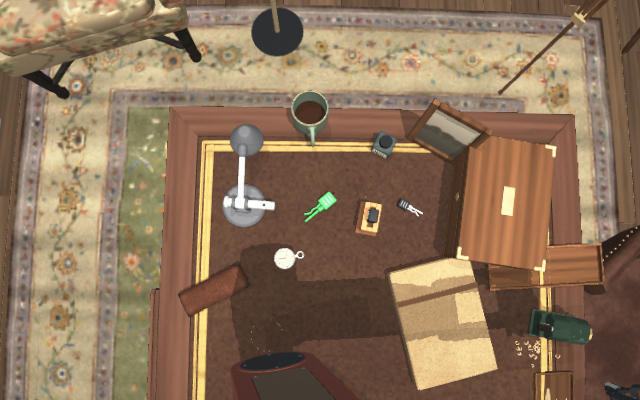

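Three things resemble the cotter. In the top picture they are the green one at (321,206), a small black one lying at (410,207), and a black one standing in the holder at (371,215). The one in the holder fits: it isn't green, it is larger, and it stands in the wooden block. I'll enlarge to confirm.

```bash
python3 - <<'E'
import cv2,numpy as np
t=cv2.imread("pics/top0.png");s=cv2.imread("pics/side0.png")
R=lambda i,x,y,w,h,k:cv2.resize(i[y:y+h,x:x+w],None,fx=k,fy=k,interpolation=cv2.INTER_CUBIC)
a=R(t,215,130,100,100,4); b=R(t,340,180,100,70,4)
c=R(s,270,145,130,75,4);d=R(s,270,225,70,75,4)
cv2.imwrite("pics/ctop.png",np.hstack([a,np.vstack([b,np.zeros((120,400,3),np.uint8)])]))
cv2.imwrite("pics/cside.png",np.hstack([c,d]))
E
```

```text
(no output)
```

View pics/ctop.png

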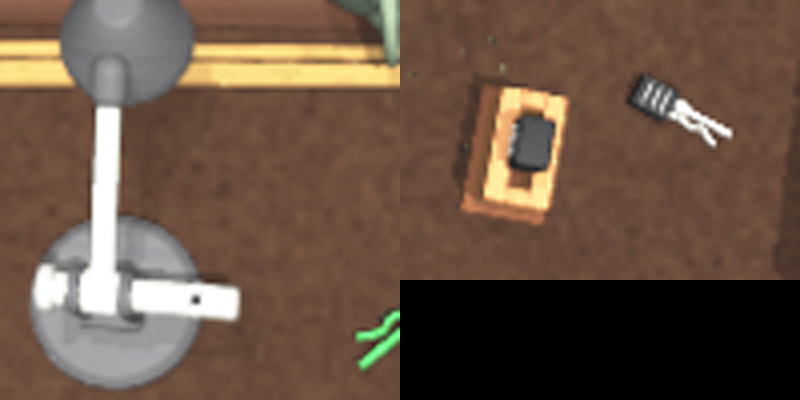

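View pics/cside.png

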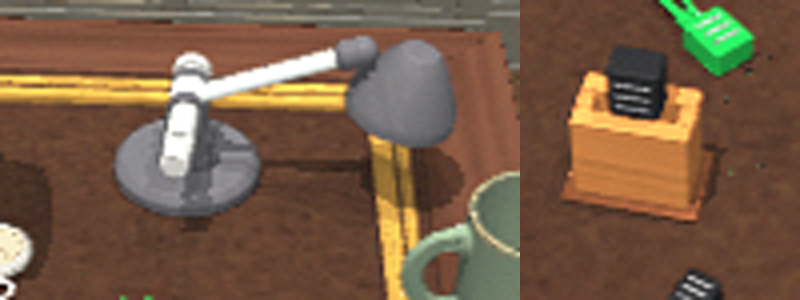

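```bash
cat > h.py <<'E'
from bench import robot
import cv2,numpy as np
from scipy.spatial.transform import Rotation as Ro
def ray(n,px):
    c=robot.get_calibration(n);K=np.array([[c["fx"],0,c["cx"]],[0,c["fy"],c["cy"]],[0,0,1]])
    p=cv2.undistortPoints(np.array([[px]],float),K,np.array(c["distortion"]))[0,0]
    T=np.array(c["pose"]);return T[:3,3],T[:3,:3]@[p[0],p[1],1]
def at(n,px,z):
    o,d=ray(n,px);return o+d*(z-o[2])/d[2]
def proj(n,P):
    c=robot.get_calibration(n);K=np.array([[c["fx"],0,c["cx"]],[0,c["fy"],c["cy"]],[0,0,1]])
    T=np.linalg.inv(np.array(c["pose"]));r=cv2.Rodrigues(T[:3,:3])[0]
    return cv2.projectPoints(np.atleast_2d(P).astype(float),r,T[:3,3],K,np.array(c["distortion"]))[0][:,0]
E
python3 - <<'E'
from h import *
np.set_printoptions(precision=4,suppress=True)
A=lambda u,v:(215+(u+.5)/4-.5,130+(v+.5)/4-.5)
B=lambda u,v:(340+(u-400+.5)/4-.5,180+(v+.5)/4-.5)
C=lambda u,v:(270+(u+.5)/4-.5,145+(v+.5)/4-.5)
D=lambda u,v:(270+(u-520+.5)/4-.5,225+(v+.5)/4-.5)
print("foot",at("top",A(115,302),.012))
for n,p,z in[("hole",A(195,299),.071),("end",A(239,303),.062),("head",A(35,287),.062)]:print(n,at("top",p,z))
H=[at("top",B(*p),.062) for p in[(502,86),(568,96),(548,212),(482,203)]]
H=[h for h in H]
print("holder z.062?",np.array(H),np.mean(H,0))
H=np.array([at("top",B(*p),.058) for p in[(502,86),(568,96),(548,212),(482,203)]]);print(np.mean(H,0),np.linalg.norm(H[1]-H[0]),np.linalg.norm(H[2]-H[1]))
G=np.array([at("top",B(*p),.092) for p in[(518,115),(556,118),(548,169),(510,164)]]);print("grip",G,G.mean(0))
print("side foot",at("side",C(188,163),.012),"side pin end",at("side",C(173,162),.062))
print("side holder top",[at("side",D(*p),.058) for p in[(572,118),(700,128)]])
print("side grip top front",[at("side",D(*p),.092) for p in[(610,48),(667,48),(608,80),(664,84)]])
E
```

```text
foot [0.4904 0.1278 0.012 ]
hole [0.4872 0.0758 0.071 ]
end [0.4863 0.0528 0.062 ]
head [0.4931 0.164  0.062 ]
holder z.062? [[ 0.4987 -0.144   0.062 ]
 [ 0.4939 -0.1799  0.062 ]
 [ 0.4308 -0.169   0.062 ]
 [ 0.4351 -0.1333  0.062 ]] [ 0.4646 -0.1566  0.062 ]
[ 0.4649 -0.1571  0.058 ] 0.036470748316809964 0.06426033667665343
grip [[ 0.4803 -0.1488  0.092 ]
 [ 0.479  -0.1688  0.092 ]
 [ 0.4521 -0.1646  0.092 ]
 [ 0.4545 -0.1446  0.092 ]] [ 0.4665 -0.1567  0.092 ]
side foot [0.4911 0.125  0.012 ] side pin end [0.484  0.0617 0.062 ]
side holder top [array([ 0.4327, -0.1645,  0.058 ]), array([ 0.4982, -0.1684,  0.058 ])]
side grip top front [array([ 0.4518, -0.147 ,  0.092 ]), array([ 0.4805, -0.1458,  0.092 ]), array([ 0.4528, -0.1689,  0.092 ]), array([ 0.4805, -0.1703,  0.092 ])]
```

The crops confirm it: the black grip stands in the wooden slot at about (0.466,-0.157), with yaw about -9°. The cross hole shows as a dark spot at top px (263.5,204.5), which is about (0.487,0.076). The sizes match the text, so I'll grasp.

```bash
python3 - <<'E'
from h import *
np.set_printoptions(precision=4,suppress=True)
g=np.array([.4665,-.1569]);O=[180,0,-9]
robot.move_ptp([*g,.20],O)
print(robot.movel([*g,.063],.1,O,max_force=6))
robot.move_gripper(0.0,40)
o=robot.get_obs();print(o["time"],o["finger_gap"],o["grasp_force"],o["ee_pos"],o["wrist_force"])
print(robot.movel([*g,.20],.1,O))
robot.hold(.3)
o=robot.get_obs();print(o["time"],o["finger_gap"],o["grasp_force"],o["ee_pos"],o["wrist_force"])
s=robot.capture("side")[:,:,::-1];cv2.imwrite("pics/s1.png",s)
p=proj("side",[*g,.17])[0].astype(int);print(p)
x,y=p[0]-50,p[1]-50
cv2.imwrite("pics/s1c.png",cv2.resize(s[y:y+120,x:x+100],None,fx=5,fy=5,interpolation=cv2.INTER_CUBIC));print(x,y)
E
```

```text
False
4.175 0.01988383424262008 40.15256345272064 [ 0.4666 -0.157   0.0632] [-1.1591 -0.5213  1.479 ]
False
5.9917 0.019348287962663878 39.98569428920746 [ 0.4664 -0.1569  0.1997] [ 0.2275  0.387  -0.3554]
[297 211]
247 161
```

View pics/s1c.png

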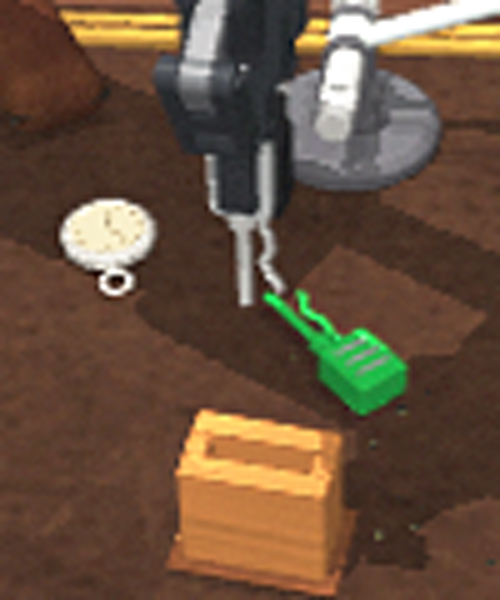

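Held well. The leg is at -x with its tip at crop (246,303), and the bow is at +x, so the clip's yaw is about -9°. I'll measure the tip, then hover over the hole.

```bash
python3 - <<'E'
from h import *
np.set_printoptions(precision=4,suppress=True)
o=robot.get_obs();e=np.array(o["ee_pos"]);zt=e[2]-.0052-.052
t=at("side",(247+(246.5)/5-.5,161+(302.5)/5-.5),zt);R=Ro.from_euler('z',-9,degrees=True).as_matrix()
off=R.T@(t-e);print("tip",t,"off in tool-yaw frame",off)
# hover: leg at hole, tip 12 mm above pin top
yaw=-3.5;Y=Ro.from_euler('z',yaw,degrees=True).as_matrix()
h=np.array([.4873,.0758]);l=np.array([-.004,0,0])
p=h-(Y@l)[:2];O=[180,0,yaw]
robot.move_ptp([*p,.22],O)
z=.071+.012+.0572
robot.movel([*p,z],.1,O);robot.hold(.5)
o=robot.get_obs();print(o["time"],o["ee_pos"],o["wrist_force"],o["finger_gap"])
ims=[]
for n,P in(("side",[*h,.075]),("top",[*h,.1])):
    s=robot.capture(n)[:,:,::-1];cv2.imwrite(f"pics/{n}2.png",s)
    q=proj(n,P)[0].astype(int);x,y=q[0]-33,q[1]-38;print(n,x,y,proj(n,[*h,.071]))
    ims.append(cv2.resize(s[y:y+70,x:x+66],None,fx=6,fy=6,interpolation=cv2.INTER_CUBIC))
cv2.imwrite("pics/h2.png",np.hstack(ims))
E
```

```text
tip [ 0.4614 -0.1541  0.1426] off in tool-yaw frame [-0.0054  0.0019 -0.0572]
8.425 [0.4913 0.0756 0.1403] [-0.7042  0.066  -0.5503] 0.019374901949464778
side 281 139 [[314.4642 178.8742]]
top 228 164 [[263.3558 204.3054]]
```

View pics/h2.png

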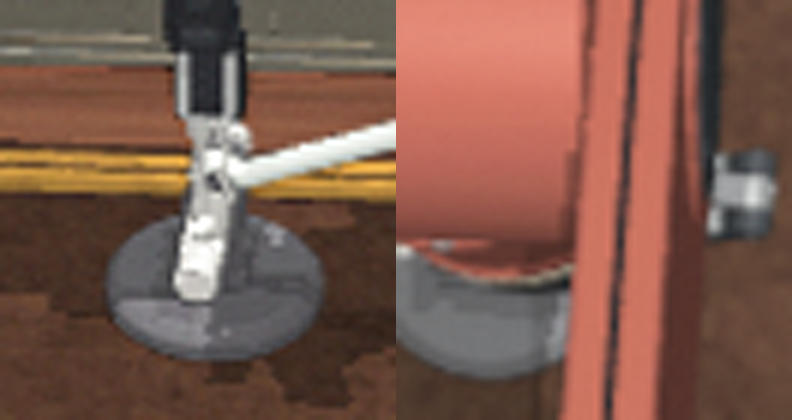

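The side view shows the leg above the pin near the hole at crop (205,235). The arm blocks the top view. I'll search for the hole by feel with light probes.

```bash
python3 - <<'E'
from h import *
import json
np.set_printoptions(precision=4,suppress=True)
yaw=-3.5;Y=Ro.from_euler('z',yaw,degrees=True).as_matrix();O=[180,0,yaw]
h=np.array([.4873,.0758,0]);l=np.array([-.0043,0,0]);b=h-Y@l
G=sorted([(i*.8e-3,j*1.4e-3) for i in range(-3,4) for j in range(-2,3)],key=lambda q:np.hypot(*q))
zs=.071+.0572;t0=robot.get_obs()["time"];surf=None
for k,(dx,dy) in enumerate(G):
    p=b+Y@[dx,dy,0]
    top=zs+.004 if surf is None else surf+.0015
    robot.movel([p[0],p[1],top],.05,O)
    goal=top-.012 if surf is None else surf-.0035
    hit=robot.movel([p[0],p[1],goal],.015,O,max_force=2.5)
    o=robot.get_obs();e=o["ee_pos"]
    print(k,round(dx*1e3,1),round(dy*1e3,1),hit,"z",round(e[2]*1e3,2),np.round(o["wrist_force"],1),round(o["time"],2))
    if surf is None and hit: surf=e[2]
    if not hit or e[2]<surf-.002: print("IN",e);break
    if o["time"]>26: break
E
```

```text
0 0.0 0.0 False z 120.19 [ 0.2  0.9 -0.3] 9.78
IN [0.4916 0.0756 0.1202]
```

The tip went 8 mm below the pin's top without touching. I'll feel the walls to confirm it is in the hole and to centre it.

```bash
python3 - <<'E'
from h import *
np.set_printoptions(precision=4,suppress=True)
yaw=-3.5;Y=Ro.from_euler('z',yaw,degrees=True).as_matrix();O=[180,0,yaw]
c=np.array(robot.get_obs()["ee_pos"])
for ax in(0,1):
    r=[]
    for s in(1,-1):
        d=np.zeros(3);d[ax]=s*.003
        hit=robot.movel(c+Y@d,.008,O,max_force=2)
        e=np.array(robot.get_obs()["ee_pos"]);r.append((Y.T@(e-c))[ax]);print(ax,s,hit,r[-1],robot.get_obs()["wrist_force"])
        robot.movel(c,.02,O)
    d=np.zeros(3);d[ax]=sum(r)/2;c=c+Y@d;robot.movel(c,.02,O)
robot.hold(.2);o=robot.get_obs();print(c,o["ee_pos"],o["wrist_force"],o["time"])
E
```

```text
0 1 True 0.0005488530321011689 [-0.2439  0.0326 -1.7397]
0 -1 True -0.0009360460649819403 [2.0107 0.4226 1.1727]
1 1 True 0.0022432873552901606 [ 1.0078 -0.9333  0.1676]
1 -1 True -0.00013348707550991308 [1.2125 0.7956 1.1334]
[0.4914 0.0766 0.1202] [0.4913 0.0766 0.1201] [ 0.0946 -0.1567 -0.9574] 12.6917
```

Walls felt on all four sides, so the leg is in the hole and now centred. Pressing home in small steps.

```bash
python3 - <<'E'
from h import *
np.set_printoptions(precision=2,suppress=True)
c=np.array(robot.get_obs()["ee_pos"]);c[:2]=[.4914,.0766];O=[180,0,-3.5]
z=c[2]
while z>.0875:
    z-=.002 if z>.092 else .0007
    hit=robot.movel([c[0],c[1],z],.02,O,max_force=9)
    o=robot.get_obs();e=o["ee_pos"];f=o["wrist_force"];print(round(z*1e3,1),hit,np.round(np.array(e)*1e3,1),f,round(o["finger_gap"]*1e3,1),round(o["time"],2))
    if abs(f[2])>14 or (z<.0905 and f[2]>6): break
E
```

```text
118.1 False [491.3  76.6 117.9] [ 0.46 -0.21  0.01] 19.6 12.95
116.1 False [491.3  76.6 115.9] [ 0.28 -0.24 -0.91] 19.3 13.2
114.1 False [491.3  76.6 113.9] [0.23 0.8  0.03] 19.2 13.45
112.1 False [491.3  76.6 111.9] [ 0.16 -0.51 -0.9 ] 19.3 13.7
110.1 False [491.3  76.6 109.9] [0.9  0.74 0.01] 19.0 13.95
108.1 False [491.7  76.6 108.1] [ 0.83 -0.04 -0.71] 19.4 14.2
106.1 False [492.   76.6 106.3] [ 3.   -0.01 -0.06] 19.4 14.45
104.1 False [492.1  76.6 104.5] [ 4.19 -0.64  1.73] 19.5 14.7
102.1 False [492.3  76.6 103.2] [1.99 0.27 6.7 ] 19.5 14.95
100.1 False [492.3  76.6 100.9] [ 2.6  -0.31  4.87] 19.4 15.2
98.1 False [492.1  76.6  98.2] [5.32 0.18 1.61] 19.3 15.45
96.1 False [492.   76.5  95.9] [ 7.1  -0.88 -0.8 ] 19.2 15.7
94.1 False [492.   76.6  94.1] [ 5.28 -0.22  1.35] 19.1 15.95
92.1 False [491.7  76.6  91.4] [ 8.68  0.39 -5.92] 19.5 16.2
90.1 False [491.5  76.5  89.2] [ 7.45 -0.09 -4.84] 19.3 16.45
89.4 False [491.8  76.5  88.8] [ 6.9  -0.02 -3.49] 19.6 16.7
88.7 False [492.   76.5  88.5] [ 5.79  0.42 -0.44] 19.2 16.95
88.0 False [492.1  76.5  88.1] [ 5.97 -1.84  2.4 ] 19.6 17.2
87.3 False [492.2  76.5  88. ] [ 3.9  -0.55  5.94] 19.9 17.45
```

Signature as described: peak, pull-in, then the stop at TCP z=88.0 mm (88.2 predicted). Releasing and checking.

```bash
python3 - <<'E'
from h import *
np.set_printoptions(precision=4,suppress=True)
O=[180,0,-3.5]
robot.movel([.4918,.0766,.0880],.02,O)
robot.move_gripper(.05)
c=robot.get_obs();print(c["ee_pos"],c["wrist_force"])
robot.movel([.4918,.0766,.20],.1,O)
robot.move_ptp([.40,-.25,.30],[180,0,-9]);robot.hold(.3)
print(robot.get_obs()["time"],robot.get_obs()["wrist_force"])
ims=[]
for n,k in(("side",(275,135)),("top",(225,160))):
    s=robot.capture(n)[:,:,::-1];x,y=k
    ims.append(cv2.resize(s[y:y+75,x:x+66],None,fx=6,fy=6,interpolation=cv2.INTER_CUBIC))
cv2.imwrite("pics/e.png",np.hstack(ims))
E
```

```text
[0.4908 0.0767 0.0873] [ 0.8413 -0.3485  0.5144]
20.9917 [0.2546 0.0172 0.395 ]
```

View pics/e.png

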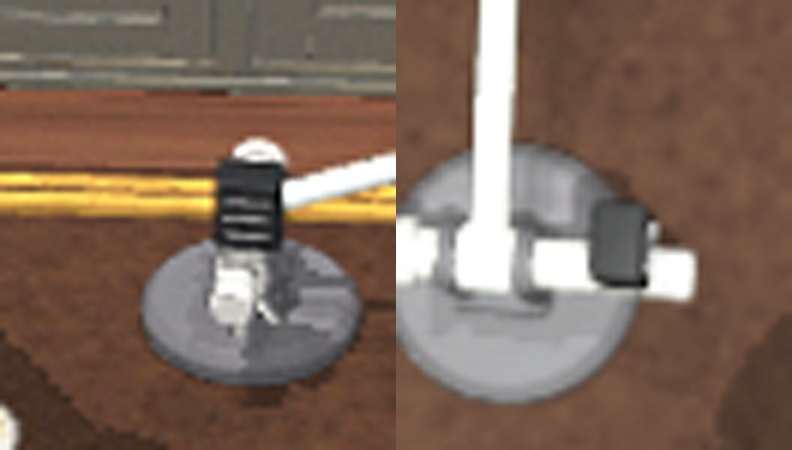

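The grip sits upright on the pin at side crop (250,205). The leg shows below the pin at (232,325), and the bow is round its side at (268,312). The gripper is clear, so I'm handing in.

```bash
python3 -c "
from bench import robot
print(robot.hand_in())"
```

```text
the job is handed in; nothing more can be done
None
```

The cotter is home and upright in the lamp's pin, with the bow snapped over and the gripper let go and clear; I handed the job in at about 21 s, and the call returned no verdict.

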